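# Crack open the stuck lid of the drying pot

### The arm

A 7-joint arm with a two-finger parallel gripper is mounted at the origin on the work surface. World frame = base frame: x ahead of the robot, y to its left, z up, the work surface at z = 0. Lengths are in m, angles in rad, forces in N, time in s.
With the tool pointing down it reaches from about 0.375 to 0.925 m from the base axis. Payload 3.1 kg.
Tool frame: the origin (TCP) lies midway between the tips of the shut fingers; the grasp point (between the pads) lies 19 mm behind it; z points along the fingers, y is the line along which they close (so a half turn about z gives the same grasp; the last joint's range is limited). The gripper opens to 85 mm and grips with 20 to 120 N. Pads are 22 mm wide; open, the fingers measure 114 mm over their backs; the gripper's body (76 mm by 85 mm) begins 54 mm behind the grasp point. The pads swing forward as they close: fully open they stand 13 mm farther back than shut.
Start: joints at [1.097, 0.383, 0.044, 1.598, -0.018, 1.161, -0.05], TCP at [0.239, -0.605, 0.197] pointing down, gripper open.
Joint ranges: [-2.61, 2.61], [-0.41, 2.15], [-1.48, 1.57], [0, 2.5], [-1.57, 4.71], [0.05, 1.97], [-2.85, 2.85]. Speed limits (rad/s): [2.79, 2.79, 3.14, 3.14, 3.14, 3.14, 3.14].

### API

Orientations are given as a unit quaternion [x, y, z, w].
In Python, from rig import get_state, capture, calibration, hand_in gives the robot as it stands. The module is installed in compiled form; this text tells all that it offers.
- The arm moves only by the shell command python3 -m handwheel 'ROWS' [OPENING] [FORCE]. ROWS is a JSON object of lists of equal length, an entry for each row: "xyz": the shift along the tool's x, y, z as a fraction of full scale, a list of three; "angular": the turn, a rotation vector about the tool's x, y, z as a fraction of full scale, a list of three. In form: {"xyz": [[x, y, z], ...], "angular": [[ax, ay, az], ...]}. A call has 1 to 5 rows; each row is the pose to reach, as a shift and turn from the pose commanded when the call began, along the tool's axes at that moment; what a row does not reach only later rows make up. Full scale, the value 1, is 1 m for a shift and pi/4 rad for a turn. A row lasts 1/8 s, in which the tool goes at most 62.5 mm and 10.7 degrees, less where a joint would pass 70% of its speed; a pose out of reach is approached as far as the arm can. A call with a number of a shift or a turn outside -1 to 1 is refused whole. A call with a gripper value outside its range is refused whole. OPENING is the closure, from 0 (fully open) to 1 (shut), set as the call begins (- or left out, the last holds). The fingers move at their own pace and stop on an object; FORCE is the grip in N (left out, the last holds). Time passes only in rows, so rows that repeat a pose let the fingers close. It gives the time, the measured TCP pose, the force, the opening and the grip force at its end, in the units of the state.
- get_state(): the state, without advancing time (a new reading comes with each control period).
- capture(name): name is "side" or "top"; returns the picture (400x640x3 uint8, blue, green, red); there is no depth.
- calibration(name): a dict with "camera_matrix" (3x3 intrinsics, pixels), "k1" (the pictures are not rectified: a ray, as slopes to the right and down, at radius r is drawn at 1 + k1 r^2 times it, then the intrinsics apply), "R" (3x3) and "t" (3): a world point X has camera coordinates R X + t. Camera axes: x right, y down, z forward; pixel columns grow to the right and rows downward; lengths in m; the calibration is good to about 2 mm. A picture is of the moment at which its call begins. calibration takes no time and is no camera call.
- hand_in(): hands the job in; it is judged then, once.
The state is a dict: "t": time; "q": joint angles; "joint_velocities": joint speeds; "joint_efforts": joint torques, N m; "eef_pos": TCP position; "ee_rot": TCP orientation; "force": force on the tool from outside, world axes, zero at the start; "ft_torque": the same for the moment, N m; "grip_width": opening from 0.0 (shut) to 1.0 (fully open); "gripper_force": force on a finger pad.
Only numpy, scipy, OpenCV 4.12 (cv2) and the standard library are available. Lean on these libraries where they do the work, as an engineer would, in place of code of your own. Each camera call takes 0.05 s, during which the arm holds its last target. There are 200 camera calls.

### The job

The lid of the carver's drying pot is held by two turn clips and its rubber seal sticks. Swing both clips about a quarter turn, clear of the lid, then pull the lid up by its knob until the seal lets go, and hold it level and centred above the pot, about 25 mm up off the rim, so that it can breathe. Finish while still gripping the knob with the lid held there; never open the lid wide (wood dust must stay out), and do not move the other things on the bench.

Things in the scene. Friction and masses are not known exactly. Their poses are not given: they have to be found in the camera images.
- pot: round aluminium drying pot, 120 mm in diameter, fixed to the bench where it stands. Origin at the centre of its underside, z up; the rim is 75 mm above the origin. The two clips stand on its +y and -y sides.
- lid: round aluminium lid, 116 mm in diameter, 8 mm thick, loose, 0.2 to 0.45 kg, with a round wooden knob (32 mm in diameter, 42 mm tall) at the centre of its top and a rubber plug 17 mm deep below. Origin at the centre of the plate's underside, which rests on the rim; z up. Pulled up, it resists with a peak of about 8 to 18 N within the first 6 mm, then lets go, leaving only its weight.
- lid_knob (a point): point on the knob's axis 26 mm above the lid's plate (34 mm above the lid's origin, 16 mm below the knob's top): a good place to grip it from above. The plug is clear of the seal once the lid is 15 mm up.
- clip_a (a joint): turn clip on the pot's +y side: flat steel bar, 62 x 14 x 6 mm, on an upright pivot; its inner end lies 2 mm above the lid's edge and stops the lid. 0 = straight across the rim (closed), growing counter-clockwise seen from above to a stop at 1.65 rad; starts at 0 to 0.35; clear of the lid past about 1.1. Turns with light friction and stays where it is left.
- clip_a_pivot (a point): pivot of clip_a, 72 mm from the pot's axis, on the underside of the bar, 85 mm above the bench
- clip_a_peg (a point): grip point of clip_a: on the axis of the upright round steel peg (12 mm in diameter, 40 mm tall above the bar) at the bar's outer end, 32 mm from the pivot; the point is 26 mm above the bar's top and 14 mm below the peg's top, 117 mm above the bench
- clip_b (a joint): turn clip on the pot's -y side, the same as clip_a: 0 = closed, growing counter-clockwise seen from above to 1.65 rad; starts at 0 to 0.35; clear past about 1.1 rad
- clip_b_pivot (a point): pivot of clip_b, as for clip_a
- clip_b_peg (a point): grip point of clip_b's peg, as for clip_a
- sanding_block: bystander: cork sanding block, 70 x 110 x 35 mm, beside the pot; origin under its centre
- bird: bystander: carved wooden bird about 65 mm tall, beside the pot; origin under its foot
- offcut: bystander: round wooden disc 52 mm in diameter, 22 mm high, beside the pot; origin under its centre
- mallet: bystander: carver's wooden mallet standing on its head, 226 mm tall, 84 mm across; origin under its centre
- chisel_1: bystander: lying hand tool with a wooden handle, 220 mm long
- chisel_2: bystander: lying hand tool with a darker wooden handle, 220 mm long
- wax_tin: bystander: flat round steel tin, 80 mm in diameter, 50 mm high; origin under its centre
Not all that is in view belongs to the job. Leave any purple, turquoise or yellow look-alike of the pot alone.

How it is judged:
By the outcome, as a careful person would: the job done as asked, in the order asked, and still so for the second after the job is handed in, while the arm keeps its last pose, push and grip.
It also fails if it takes over 56 s, if anything falls off the work surface, if the arm or the gripper's body presses on something with over 40 N, if the wrist force passes 120 N, or if a joint passes its speed limit or range.

## Working session

There is one attempt and no reset: what is moved stays moved. The work goes in short steps, Python scripts to look and compute and a shell command to move; the robot and the scene stay as the last step left them, time stands still between calls to the robot, and variables do not carry over. Pictures are saved under pics/ and viewed, at most 10 in all, crops included, and the job is handed in when it is done.

```bash
mkdir -p pics
cat > h.py <<'E'
import numpy as np, cv2
from rig import *
from scipy.spatial.transform import Rotation as R
def ray(cam,px):
    c=calibration(cam);K=np.array(c["camera_matrix"]);k=c["k1"]
    d=np.linalg.solve(K,[px[0],px[1],1.])[:2];u=d.copy()
    for _ in range(20):u=d/(1+k*(u@u))
    Rm=np.array(c["R"]);t=np.array(c["t"])
    return -Rm.T@t, Rm.T@np.array([u[0],u[1],1.])
def atz(cam,px,z):
    o,d=ray(cam,px);return o+d*(z-o[2])/d[2]
def proj(cam,X):
    c=calibration(cam);p=np.array(c["R"])@np.array(X)+np.array(c["t"]);u=p[:2]/p[2]
    u=u*(1+c["k1"]*(u@u));K=np.array(c["camera_matrix"]);return (K@[u[0],u[1],1])[:2]
def rel(target,yawdeg=None):
    s=get_state();r=R.from_quat(s["ee_rot"]);return r.inv().apply(np.array(target)-np.array(s["eef_pos"]))
E
python3 - <<'E'
from h import *
for n in("side","top"):
    cv2.imwrite(f"pics/{n}0.png",capture(n)); print(n,ray(n,(320,200)))
s=get_state();print(s["t"],s["eef_pos"],R.from_quat(s["ee_rot"]).as_matrix().round(3),s["grip_width"])
E
```

```text
side (array([ 0.27944916, -0.88875981,  0.92498701]), array([ 0.13277268,  0.72555236, -0.67587792]))
top (array([ 0.37952973, -0.03646905,  1.12979428]), array([ 8.41792409e-02, -7.31741887e-04, -9.96576314e-01]))
0.1 [ 0.23820433 -0.6037162   0.19588119] [[ 0.93   0.367 -0.001]
 [ 0.367 -0.93   0.002]
 [-0.    -0.003 -1.   ]] 0.9991397784946129
```

View pics/top0.png

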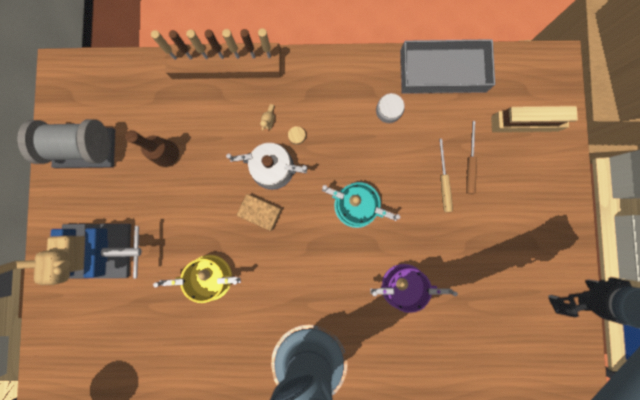

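View pics/side0.png

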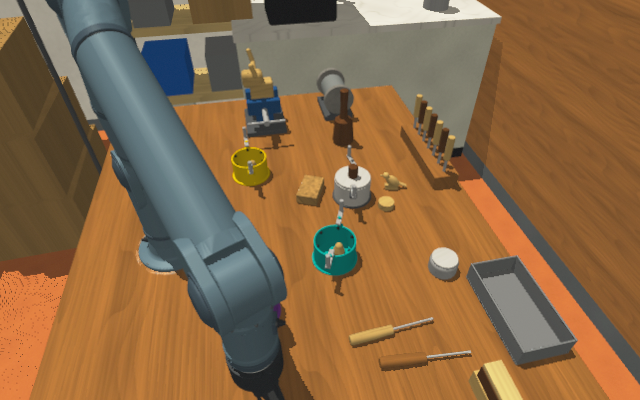

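Candidates are the silver pot at top (270,165), turquoise (357,204), yellow (206,279) and purple (406,287). The silver one fits, being bare aluminium with a lid, and it stands next to the block, bird and offcut. I'll confirm that in one enlarged crop.

Run:
```python
from h import *
a=cv2.imread("pics/top0.png")[130:205,215:320];b=cv2.imread("pics/side0.png")[135:215,300:412]
a=cv2.resize(a,None,fx=7.6,fy=7.6,interpolation=2)[:, :];b=cv2.resize(b,None,fx=7,fy=7,interpolation=2)
a=cv2.resize(cv2.imread("pics/top0.png")[130:205,215:315],(800,600),interpolation=2)
cv2.imwrite("pics/topc.png",a)   # 8x, offset 215,130
cv2.imwrite("pics/sidec.png",cv2.resize(cv2.imread("pics/side0.png")[138:213,310:410],(800,600),interpolation=2)) # 8x offset 310,138
```

```text
(no output)
```

View pics/topc.png

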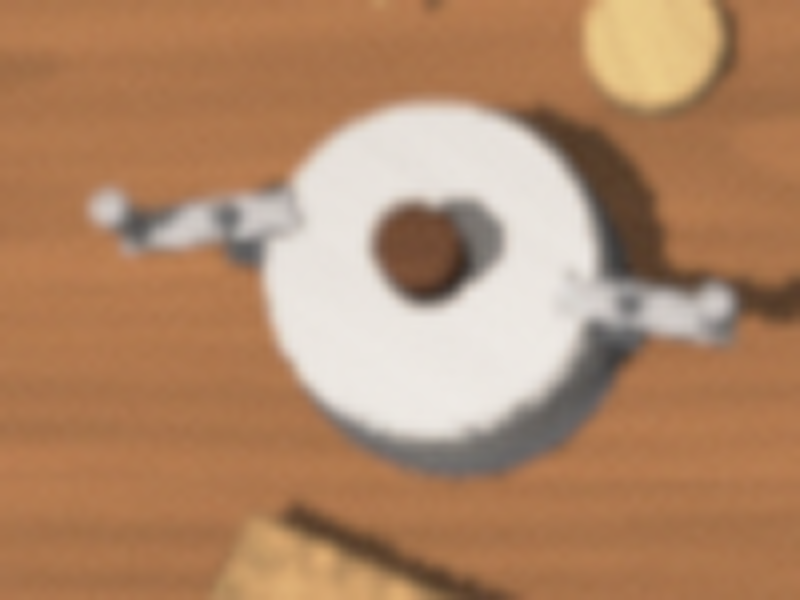

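View pics/sidec.png

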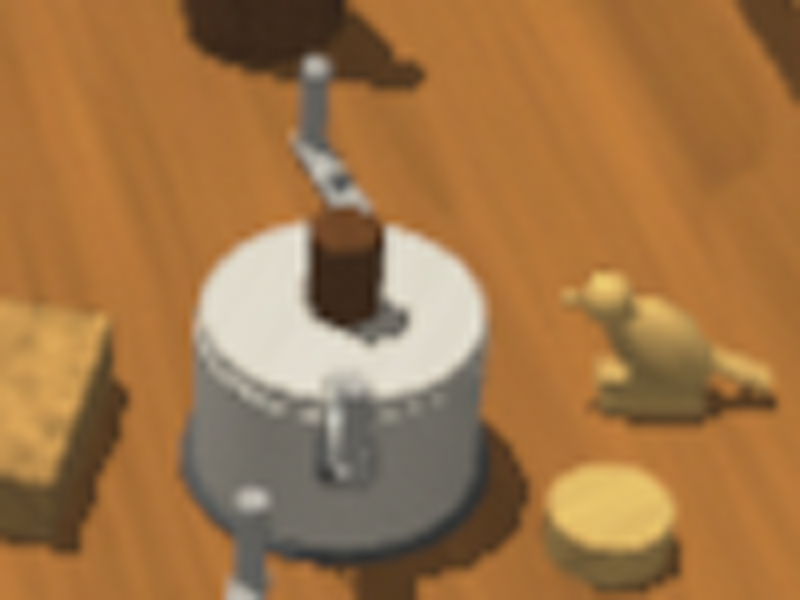

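Run:
```python
from h import *
t=lambda x,y:((x+.5)/8-.5+215,(y+.5)/8-.5+130)
s=lambda x,y:((x+.5)/8-.5+310,(y+.5)/8-.5+138)
P={}
for n,p,z in(("pega",t(108,208),.131),("pegb",t(718,300),.131),("knob",t(418,247),.125),("pa",t(228,215),.091),("pb",t(630,303),.091),("lid",t(434,270),.083)):
    P[n]=atz("top",p,z);print(n,P[n].round(4))
for n,p,z in(("pega",s(315,66),.131),("pegb",s(346,382),.131),("knob",s(347,230),.125),("lid",s(342,312),.083),("pa",s(341,180),.091)): print("side",n,atz("side",p,z).round(4))
for a,b in(("pega","pa"),("pegb","pb"),("pa","pb"),("pa","knob"),("pb","knob")):
    d=P[a]-P[b];print(a,b,np.hypot(*d[:2]).round(4),np.degrees(np.arctan2(d[1],d[0])).round(1))
for p in [(268,106),(267,124),(297,134),(240,210),(281,215),(270,229),(247,194)]: print("bystander",p,atz("top",p,.03).round(3))
```

```text
pega [0.5864 0.2088 0.131 ]
pegb [0.5527 0.0038 0.131 ]
knob [0.573  0.1052 0.125 ]
pa [0.5917 0.1765 0.091 ]
pb [0.5589 0.0361 0.091 ]
lid [0.5728 0.1054 0.083 ]
side pega [0.5828 0.2083 0.131 ]
side pegb [0.5441 0.007  0.131 ]
side knob [0.5699 0.1041 0.125 ]
side lid [0.5695 0.104  0.083 ]
side pa [0.5884 0.1802 0.091 ]
pega pa 0.0327 99.3
pegb pb 0.0328 -100.9
pa pb 0.1442 76.9
pa knob 0.0737 75.3
pb knob 0.0705 -101.5
bystander (268, 106) [0.756 0.115 0.03 ]
bystander (267, 124) [0.701 0.118 0.03 ]
bystander (297, 134) [0.67  0.029 0.03 ]
bystander (240, 210) [0.446 0.197 0.03 ]
bystander (281, 215) [0.43  0.077 0.03 ]
bystander (270, 229) [0.389 0.109 0.03 ]
bystander (247, 194) [0.492 0.176 0.03 ]
```

The crop confirms the silver pot: it is bare aluminium with a wooden knob, peg a at crop (108,208) and peg b at (718,300). Spacings agree with the description: peg to pivot 33 mm, pivot to pivot 144 mm. The pot is at (0.571, 0.105) with yaw of about -13°. Clip a is open about 22° and clip b about 2°. I'll move toward peg a, with the tool's y at about 35° so that it suits both arcs.

```bash
python3 -m handwheel '{"xyz":[[0.62,-0.628,-0.04],[0.62,-0.628,-0.04],[0.62,-0.628,-0.04],[0.62,-0.628,-0.04],[0.62,-0.628,-0.04]],"angular":[[0,0,-0.2],[0,0,-0.4],[0,0,-0.6],[0,0,-0.8],[0,0,-1]]}' 0.5 20
cat > go.py <<'E'
import sys
from h import *
T=np.array([float(v) for v in sys.argv[1:4]]);yaw=float(sys.argv[4])
s=get_state();r=R.from_quat(s["ee_rot"]);m=r.as_matrix()
# desired: z down, y at yaw
y=np.array([np.cos(np.radians(yaw)),np.sin(np.radians(yaw)),0]);z=np.array([0,0,-1.]);x=np.cross(y,z)
D=R.from_matrix(np.c_[x,y,z])
print("t",round(s["t"],2),"pos",np.round(s["eef_pos"],4),"shift",r.inv().apply(T-s["eef_pos"]).round(4),"ang",((r.inv()*D).as_rotvec()/(np.pi/4)).round(3),"F",np.round(s["force"],1),"w",round(s["grip_width"],3),"q",np.round(s["q"],2))
E
python3 go.py .585 .2085 .2 35
```

```text
t: 0.72
eef_pos: [0.3613, -0.3153, 0.2111]
ee_rot: [0.835, 0.551, -0.0, -0.0]
force: [1.1, -0.1, -0.1]
grip_width: 0.499
gripper_force: 0.0
t 0.72 pos [ 0.3613 -0.3153  0.2111] shift [ 5.696e-01 -5.000e-04  1.110e-02] ang [-0.    -0.    -1.293] F [ 1.1 -0.1 -0.1] w 0.499 q [ 0.86  0.06 -0.24  1.97  0.01  1.12  0.21]
```

```bash
python3 -m handwheel '{"xyz":[[0.57,0,0.01],[0.57,0,0.01],[0.57,0,0.01],[0.57,0,0.01],[0.57,0,0.01]],"angular":[[0,0,-0.2],[0,0,-0.4],[0,0,-0.6],[0,0,-0.8],[0,0,-1]]}' >/dev/null
python3 go.py .585 .2085 .2 35
```

```text
t 1.35 pos [ 0.4856 -0.0293  0.2057] shift [0.1838 0.1806 0.0055] ang [-0.     0.001 -0.293] F [ 1.6 -1.1 -0.1] w 0.502 q [ 0.52  0.1  -0.57  1.95  0.06  1.11  0.31]
```

```bash
python3 -m handwheel '{"xyz":[[0.184,0.181,0.005],[0.184,0.181,0.005],[0.184,0.181,0.005],[0.184,0.181,0.005],[0.184,0.181,0.005]],"angular":[[0,0,-0.2],[0,0,-0.29],[0,0,-0.29],[0,0,-0.29],[0,0,-0.29]]}' >/dev/null
python3 go.py .585 .2085 .102 35
python3 - <<'E'
from h import *
a=capture("top");cv2.imwrite("pics/t1.png",cv2.resize(a[110:185,190:290],(800,600),interpolation=2))
E
```

```text
t 1.98 pos [0.5851 0.2138 0.2002] shift [-0.0047 -0.0032  0.0981] ang [ 0.002 -0.006  0.002] F [-0.6 -0.6 -0.3] w 0.5 q [ 0.13  0.42 -0.69  1.63  0.28  1.19 -0.01]
```

View pics/t1.png

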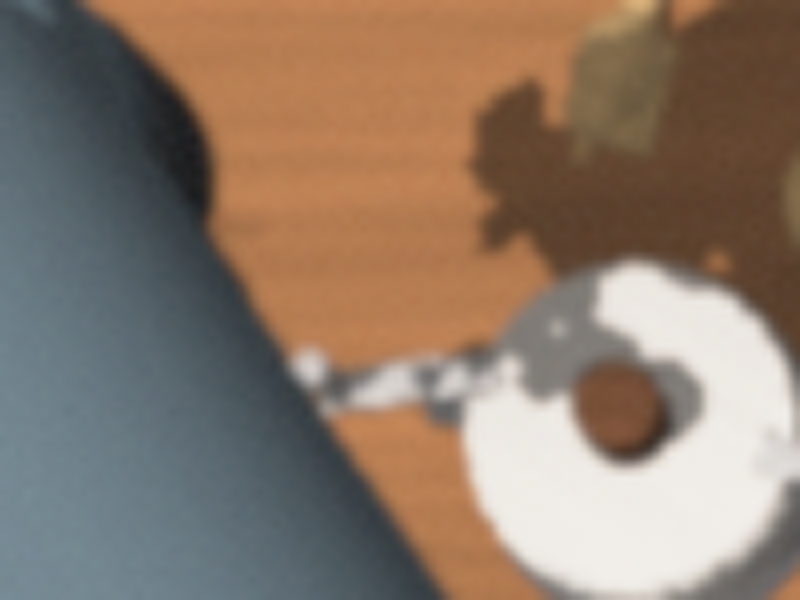

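The arm hides the left part of the view. Peg a is still at crop (310,365), unmoved. I'll check the side view for mallet clearance before going down.

Run:
```python
from h import *
a=capture("side");cv2.imwrite("pics/s1.png",cv2.resize(a[20:245,190:490],(800,600),interpolation=2))
```

```text
(no output)
```

View pics/s1.png

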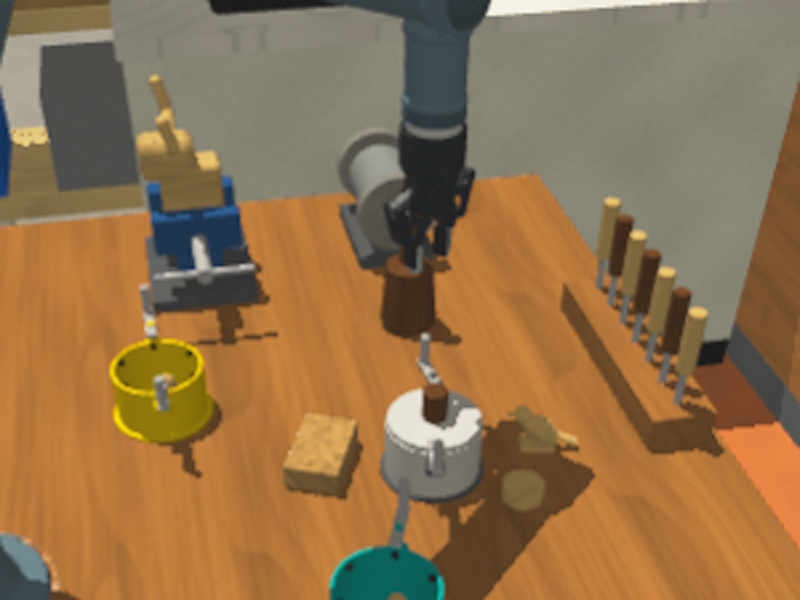

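The gripper is above and in front of the mallet, and the arm is high and clear of it. Going down.

```bash
python3 go.py .584 .2085 .102 35; python3 -m handwheel '{"xyz":[[-0.001,-0.002,0.03],[-0.001,-0.002,0.06],[-0.001,-0.002,0.08],[-0.001,-0.002,0.098],[-0.001,-0.002,0.098]],"angular":[[0,0,0],[0,0,0],[0,0,0],[0,0,0],[0,0,0]]}'; python3 go.py .584 .2085 .102 35
```

```text
t 2.08 pos [0.5855 0.2083 0.2   ] shift [ 0.0009 -0.001   0.098 ] ang [-0.002 -0.002 -0.005] F [ 0.5 -0.3 -0.2] w 0.497 q [ 0.13  0.41 -0.69  1.64  0.28  1.19 -0.01]
t: 2.7
eef_pos: [0.5842, 0.2035, 0.1013]
ee_rot: [0.465, 0.885, -0.001, -0.001]
force: [0.7, 0.2, 1.3]
grip_width: 0.497
gripper_force: 0.0
t 2.7 pos [0.5842 0.2035 0.1013] shift [ 0.0043  0.0027 -0.0007] ang [-0.004 -0.001 -0.01 ] F [0.7 0.2 1.3] w 0.497 q [ 0.1   0.51 -0.65  1.73  0.35  1.02 -0.06]
```

```bash
python3 -m handwheel '{"xyz":[[0,0,0],[0,0,0],[0,0,0],[0,0,0]],"angular":[[0,0,0],[0,0,0],[0,0,0],[0,0,0]]}' 0.8; python3 go.py .584 .2085 .102 35
```

```text
t: 3.2
eef_pos: [0.5855, 0.2049, 0.1033]
ee_rot: [0.465, 0.885, 0.0, 0.0]
force: [0.1, -0.9, 0.7]
grip_width: 0.204
gripper_force: 0.0
t 3.2 pos [0.5855 0.2049 0.1033] shift [0.0038 0.0008 0.0013] ang [ 0.001  0.    -0.009] F [ 0.1 -0.9  0.7] w 0.204 q [ 0.1   0.51 -0.65  1.73  0.35  1.02 -0.06]
```

```bash
cat > arc.py <<'E'
import sys
from h import *
px,py,z=map(float,sys.argv[1:4])
for a in map(float,sys.argv[4:]):
    a_=np.radians(a);print(a,rel([px+.032*np.cos(a_),py+.032*np.sin(a_),z]).round(4))
E
python3 arc.py .589 .177 .102 105 120 135 150 165 170
```

```text
105.0 [ 0.0052 -0.0022  0.0013]
120.0 [ 0.0069 -0.0104  0.0013]
135.0 [ 0.0065 -0.0188  0.0013]
150.0 [ 0.0039 -0.0267  0.0013]
165.0 [-0.0006 -0.0337  0.0013]
170.0 [-0.0025 -0.0358  0.0013]
```

```bash
python3 -m handwheel '{"xyz":[[0.005,-0.004,0.001],[0.006,-0.012,0.001],[0.006,-0.02,0.001],[0.004,-0.028,0.001],[0,-0.036,0.001]],"angular":[[0,0,0],[0,0,0],[0,0,0],[0,0,0],[0,0,0]]}';python3 -m handwheel '{"xyz":[[0,0,0],[0,0,0]],"angular":[[0,0,0],[0,0,0]]}'
python3 - <<'E'
from h import *
a=capture("top");cv2.imwrite("pics/t2.png",cv2.resize(a[130:205,215:315],(800,600),interpolation=2))
E
```

```text
t: 3.82
eef_pos: [0.5552, 0.1837, 0.1019]
ee_rot: [0.465, 0.885, -0.0, 0.0]
force: [1.0, -0.1, -0.3]
grip_width: 0.203
gripper_force: 0.0
t: 4.08
eef_pos: [0.5559, 0.1843, 0.102]
ee_rot: [0.465, 0.885, 0.0, 0.0]
force: [0.3, 0.1, -1.0]
grip_width: 0.2
gripper_force: 0.0
```

View pics/t2.png

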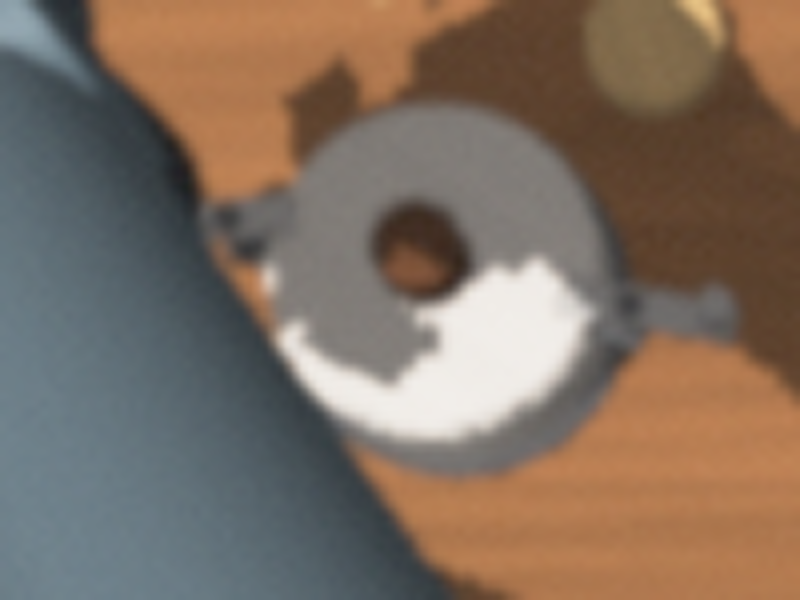

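The bar of clip a still reaches inward to crop (285,205), so it looks unmoved. I'll check from the side.

Run:
```python
from h import *
a=capture("side");cv2.imwrite("pics/s2.png",cv2.resize(a[128:203,300:400],(800,600),interpolation=2))
s=get_state();print(s["eef_pos"],proj("side",s["eef_pos"]))
```

```text
[0.55586312 0.18471408 0.1020147 ] [342.59332263 157.85131504]
```

View pics/s2.png

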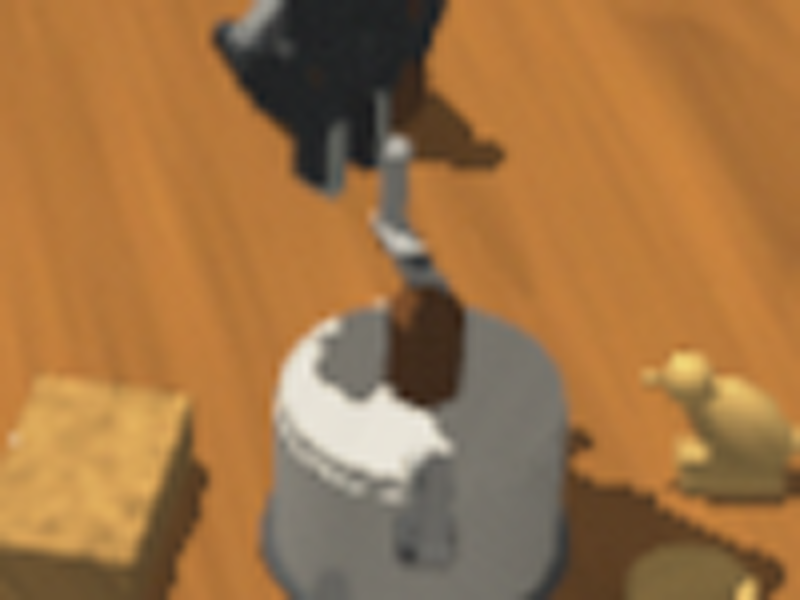

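Run:
```python
from h import *
print("start top",proj("top",[.2382,-.6037,.1959]),"s1 side",proj("side",[.5855,.2083,.2]))
for z in(.102,.112,.122,.132): print(z,atz("side",(343.5,149.7),z))
for n in("side","top"):
  c=calibration(n);print(n,c["k1"],np.array(c["camera_matrix"]).round(1).tolist())
a=cv2.imread("pics/top0.png");b=cv2.resize(a[265:340,535:635],(800,600),interpolation=2)
c=cv2.imread("pics/s1.png")[170:290,370:530];c=cv2.resize(c,(400,300),interpolation=2);b[300:,400:]=c
cv2.imwrite("pics/mix.png",b)
```

```text
start top [556.12581027 288.6752695 ] s1 side [350.44625348 128.21275156]
0.102 [0.56985649 0.22972177 0.102     ]
0.112 [0.56632779 0.21613126 0.112     ]
0.122 [0.56279909 0.20254074 0.122     ]
0.132 [0.55927039 0.18895023 0.132     ]
side -0.011691494150277754 [[408.5, 0.0, 331.8], [0.0, 408.5, 197.9], [0.0, 0.0, 1.0]]
top -0.003309045154634266 [[378.1, 0.0, 314.8], [0.0, 378.1, 197.1], [0.0, 0.0, 1.0]]
```

View pics/mix.png

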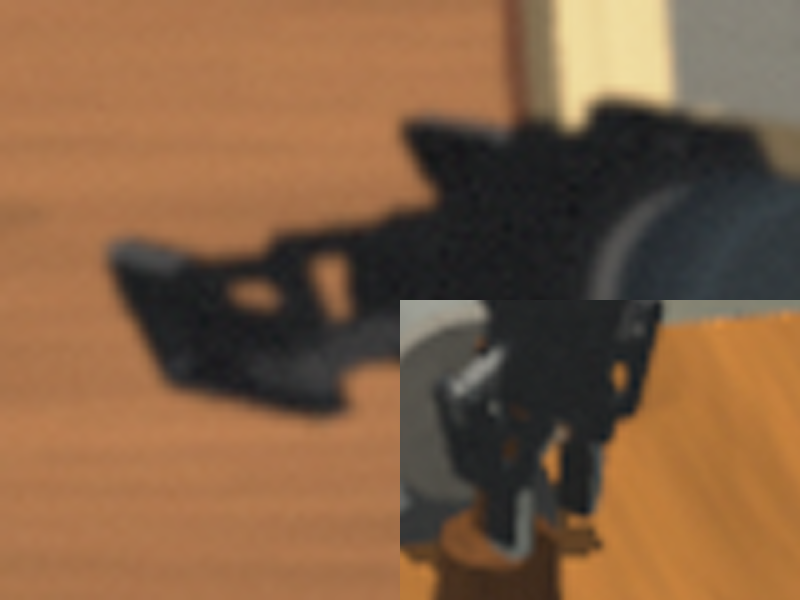

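The tips appear about 28 mm higher than the reported TCP in three views: s2, s1 and the start picture. So the fingers passed above the peg. x and y agree within about 4 mm. I'll go back over peg a and descend further in small steps, watching the force.

```bash
python3 -m handwheel '{"xyz":[[0,0,-0.03],[0,0,-0.06],[0,0.018,-0.06],[0,0.036,-0.06],[0,0.036,-0.06]],"angular":[[0,0,0],[0,0,0],[0,0,0],[0,0,0],[0,0,0]]}' 0.5 >/dev/null; python3 go.py .584 .2085 .095 35
```

```text
t 4.8 pos [0.5858 0.2061 0.162 ] shift [ 0.003  -0.0002  0.067 ] ang [ 0.001 -0.001 -0.008] F [0.1 0.3 0.9] w 0.503 q [ 0.13  0.45 -0.68  1.68  0.3   1.12 -0.03]
```

```bash
python3 -m handwheel '{"xyz":[[0.003,0,0.03],[0.003,0,0.055],[0.003,0,0.067],[0.003,0,0.067],[0.003,0,0.067]],"angular":[[0,0,0],[0,0,0],[0,0,0],[0,0,0],[0,0,0]]}'
python3 - <<'E'
from h import *
def tips(img):
    # dark neutral pixels (gripper) in columns 320..365: lowest dark row per column
    s=img[100:185,325:375].astype(int); m=(s.max(2)<60)&((s.max(2)-s.min(2))<22)
    for c in range(m.shape[1]):
        r=np.where(m[:,c])[0]; print(325+c,(r.max()+100 if len(r) else None),end="; ")
a=capture("side");cv2.imwrite("pics/s3.png",a);tips(a);print()
s=get_state();print(s["eef_pos"],proj("side",s["eef_pos"]))
E
```

```text
t: 5.42
eef_pos: [0.5843, 0.2076, 0.096]
ee_rot: [0.465, 0.885, 0.001, 0.001]
force: [-0.5, -0.0, 0.8]
grip_width: 0.503
gripper_force: 0.0
325 118; 326 119; 327 119; 328 119; 329 119; 330 119; 331 119; 332 119; 333 118; 334 132; 335 136; 336 139; 337 139; 338 140; 339 140; 340 144; 341 146; 342 147; 343 148; 344 148; 345 141; 346 140; 347 140; 348 135; 349 134; 350 133; 351 141; 352 160; 353 142; 354 143; 355 143; 356 133; 357 133; 358 132; 359 129; 360 129; 361 129; 362 126; 363 123; 364 119; 365 115; 366 None; 367 None; 368 None; 369 None; 370 None; 371 None; 372 None; 373 None; 374 None; 
[0.58448589 0.20770396 0.09624451] [349.12026471 154.23825893]
```

```bash
python3 -m handwheel '{"xyz":[[0,0,0.008],[0,0,0.014],[0,0,0.02],[0,0,0.02]],"angular":[[0,0,0],[0,0,0],[0,0,0],[0,0,0]]}'; python3 -m handwheel '{"xyz":[[0,0,0],[0,0,0],[0,0,0],[0,0,0]],"angular":[[0,0,0],[0,0,0],[0,0,0],[0,0,0]]}' 0.8; python3 go.py .584 .2085 .072 35; python3 arc.py .589 .177 .076 100 115 130 145 160 170
```

```text
t: 5.98
eef_pos: [0.5828, 0.2069, 0.0739]
ee_rot: [0.465, 0.885, -0.001, -0.001]
force: [-0.3, 0.3, 0.7]
grip_width: 0.503
gripper_force: 0.0
t: 6.48
eef_pos: [0.5837, 0.2073, 0.0751]
ee_rot: [0.465, 0.885, 0.0, 0.0]
force: [-0.7, 0.2, 0.3]
grip_width: 0.198
gripper_force: 0.1
t 6.47 pos [0.5837 0.2073 0.0751] shift [0.0008 0.0009 0.0031] ang [ 0.001  0.    -0.009] F [-0.7  0.2  0.3] w 0.198 q [ 0.09  0.54 -0.64  1.74  0.38  0.98 -0.09]
100.0 [ 0.0011  0.0005 -0.0009]
115.0 [ 0.0036 -0.0075 -0.0009]
130.0 [ 0.0039 -0.0159 -0.0009]
145.0 [ 0.002  -0.024  -0.0009]
160.0 [-0.0019 -0.0314 -0.0009]
170.0 [-0.0055 -0.0356 -0.001 ]
```

```bash
python3 -m handwheel '{"xyz":[[0,0,0.002],[0,0,0.002],[0,0,0.002]],"angular":[[0,0,0],[0,0,0],[0,0,0]]}' 1 20; python3 -m handwheel '{"xyz":[[0,0,0],[0,0,0]],"angular":[[0,0,0],[0,0,0]]}' 0.8
```

```text
t: 6.85
eef_pos: [0.5845, 0.2081, 0.0747]
ee_rot: [0.465, 0.885, 0.001, 0.001]
force: [-1.7, -0.5, 6.7]
grip_width: 0.126
gripper_force: 20.0
t: 7.1
eef_pos: [0.5832, 0.2069, 0.0724]
ee_rot: [0.465, 0.885, -0.0, -0.0]
force: [0.6, -0.2, -1.1]
grip_width: 0.194
gripper_force: 0.0
```

The peg is between the pads: the grip stopped at about 12 mm. Swinging clip a.

```bash
python3 -m handwheel '{"xyz":[[0.003,-0.006,0],[0.004,-0.014,0],[0.003,-0.022,0],[0,-0.03,0],[-0.004,-0.0365,0]],"angular":[[0,0,0],[0,0,0],[0,0,0],[0,0,0],[0,0,0]]}'; python3 -m handwheel '{"xyz":[[0,0,0],[0,0,0]],"angular":[[0,0,0],[0,0,0]]}' 1 20;  python3 go.py .589 .177 .15 35
```

```text
t: 7.72
eef_pos: [0.5554, 0.1824, 0.0729]
ee_rot: [0.465, 0.885, -0.0, 0.0]
force: [-0.4, 2.1, 0.1]
grip_width: 0.198
gripper_force: 0.5
t: 7.98
eef_pos: [0.5571, 0.1827, 0.0732]
ee_rot: [0.465, 0.885, 0.001, 0.001]
force: [3.8, 1.3, -1.8]
grip_width: 0.128
gripper_force: 20.9
t 7.97 pos [0.5571 0.1827 0.0732] shift [-0.0229  0.0232 -0.0767] ang [ 0.002  0.001 -0.01 ] F [ 3.8  1.3 -1.8] w 0.128 q [ 0.14  0.49 -0.65  1.83  0.36  0.94 -0.06]
```

```bash
python3 -m handwheel '{"xyz":[[0,0,0],[0,0,0],[0,0,-0.03],[0,0,-0.06],[0,0,-0.08]],"angular":[[0,0,0],[0,0,0],[0,0,0],[0,0,0],[0,0,0]]}' 0.7;  python3 go.py .551 .004 .15 35
```

```text
t: 8.6
eef_pos: [0.5556, 0.1834, 0.1541]
ee_rot: [0.465, 0.885, -0.0, 0.0]
force: [-0.2, -0.0, -1.0]
grip_width: 0.301
gripper_force: 0.0
t 8.6 pos [0.5556 0.1834 0.1541] shift [-0.145  -0.1057  0.0042] ang [ 0.     0.    -0.009] F [-0.2 -0.  -1. ] w 0.301 q [ 0.18  0.39 -0.69  1.77  0.28  1.08 -0.  ]
```

```bash
python3 -m handwheel '{"xyz":[[-0.05,-0.035,0.004],[-0.1,-0.07,0.004],[-0.145,-0.106,0.004],[-0.145,-0.106,0.004],[-0.145,-0.106,0.004]],"angular":[[0,0,0],[0,0,0],[0,0,0],[0,0,0],[0,0,0]]}' 0.5 >/dev/null;  python3 go.py .551 .004 .074 35
python3 - <<'E'
from h import *
a=capture("top");cv2.imwrite("pics/t4.png",cv2.resize(a[130:205,215:315],(800,600),interpolation=2))
E
```

```text
t 9.22 pos [0.5503 0.004  0.1487] shift [-0.0005  0.0006  0.0747] ang [-0.    -0.001 -0.01 ] F [0.3 1.4 0.7] w 0.5 q [ 0.47  0.32 -0.64  1.86  0.22  1.04  0.34]
```

View pics/t4.png

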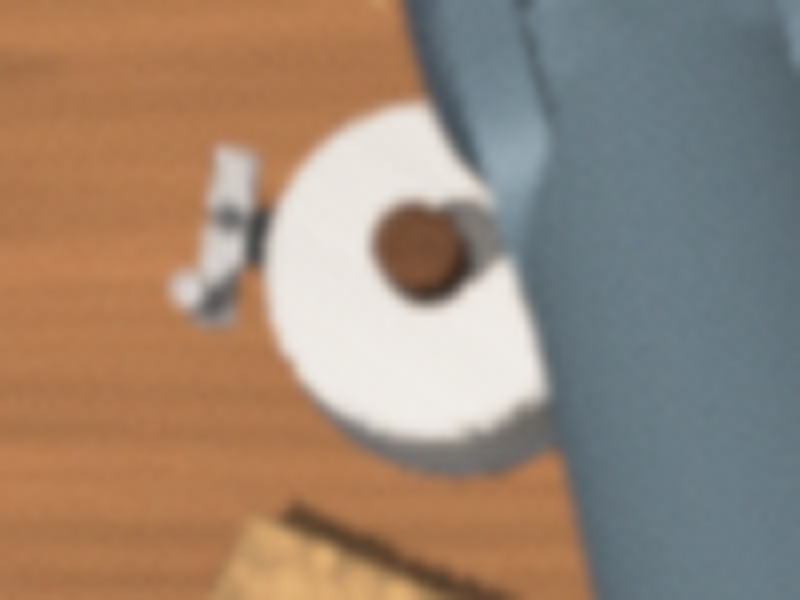

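The picture shows clip a swung clear of the lid, its bar from crop (235,150) to (220,320). The lid and knob have not moved (knob at (418,248)). Going down on peg b.

```bash
python3 -m handwheel '{"xyz":[[0,0,0.03],[0,0,0.055],[0,0,0.065],[0,0,0.075],[0,0,0.075]],"angular":[[0,0,0],[0,0,0],[0,0,0],[0,0,0],[0,0,0]]}'; python3 -m handwheel '{"xyz":[[0,0,0],[0,0,0],[0,0,0],[0,0,0],[0,0,0]],"angular":[[0,0,0],[0,0,0],[0,0,0],[0,0,0],[0,0,0]]}' 1 20; python3 arc.py .5565 .0355 .074 -102 -85 -70 -55 -40 -25 -15 -10
```

```text
t: 9.9
eef_pos: [0.5506, 0.0044, 0.0737]
ee_rot: [0.464, 0.886, -0.0, -0.0]
force: [-0.1, -0.5, -0.2]
grip_width: 0.499
gripper_force: 0.0
t: 10.52
eef_pos: [0.5516, 0.0038, 0.0747]
ee_rot: [0.465, 0.885, 0.0, 0.001]
force: [-1.6, -0.3, 5.5]
grip_width: 0.127
gripper_force: 21.1
-102.0 [ 0.0014 -0.0012  0.0007]
-85.0 [-0.0045  0.0062  0.0007]
-70.0 [-0.0076  0.014   0.0007]
-55.0 [-0.0086  0.0223  0.0007]
-40.0 [-0.0075  0.0306  0.0007]
-25.0 [-0.0042  0.0382  0.0007]
-15.0 [-0.001   0.0428  0.0008]
-10.0 [0.0009 0.0448 0.0008]
```

Peg b is held. Loosening the pads to a cage and swinging.

```bash
python3 -m handwheel '{"xyz":[[0,0,0],[-0.005,0.006,0],[-0.007,0.012,0],[-0.009,0.018,0],[-0.009,0.024,0]],"angular":[[0,0,0],[0,0,0],[0,0,0],[0,0,0],[0,0,0]]}' 0.8; python3 arc.py .5565 .0355 .074  -40 -25 -15 -10
```

```text
t: 11.15
eef_pos: [0.5763, 0.0102, 0.0737]
ee_rot: [0.465, 0.885, 0.0, -0.0]
force: [-1.4, -1.2, 0.2]
grip_width: 0.197
gripper_force: 0.6
-40.0 [ 0.0012  0.0066 -0.0003]
-25.0 [ 0.0045  0.0143 -0.0003]
-15.0 [ 0.0077  0.0189 -0.0003]
-10.0 [ 0.0096  0.0209 -0.0003]
```

```bash
python3 -m handwheel '{"xyz":[[0.001,0.007,0],[0.004,0.013,0],[0.007,0.018,0],[0.01,0.022,0],[0.01,0.022,0]],"angular":[[0,0,0],[0,0,0],[0,0,0],[0,0,0],[0,0,0]]}'; python3 -m handwheel '{"xyz":[[0,0,0],[0,0,0],[0,0,0]],"angular":[[0,0,0],[0,0,0],[0,0,0]]}' 1 20;python3 arc.py .5565 .0355 .074 -20 -15 -10
```

```text
t: 11.78
eef_pos: [0.5883, 0.032, 0.074]
ee_rot: [0.464, 0.886, 0.001, -0.0]
force: [-0.6, 0.5, -0.2]
grip_width: 0.201
gripper_force: 0.0
t: 12.15
eef_pos: [0.5876, 0.0315, 0.0739]
ee_rot: [0.465, 0.885, 0.0, -0.001]
force: [-2.0, 2.3, 1.0]
grip_width: 0.132
gripper_force: 19.7
-20.0 [-0.0052 -0.0048 -0.0001]
-15.0 [-0.0034 -0.0026 -0.0001]
-10.0 [-0.0015 -0.0006 -0.0001]
```

```bash
python3 -m handwheel '{"xyz":[[0,0,0],[0,0,0],[0,0,-0.03],[0,0,-0.06],[0,0,-0.08]],"angular":[[0,0,0],[0,0,0],[0,0,0],[0,0,0],[0,0,0]]}' 0.7;  python3 go.py .5715 .105 .15 35
```

```text
t: 12.78
eef_pos: [0.5892, 0.0302, 0.1555]
ee_rot: [0.465, 0.885, 0.0, 0.001]
force: [0.5, -0.1, 0.6]
grip_width: 0.304
gripper_force: 0.0
t 12.78 pos [0.5892 0.0302 0.1555] shift [0.0716 0.0279 0.0055] ang [ 0.002  0.002 -0.01 ] F [ 0.5 -0.1  0.6] w 0.304 q [ 0.4   0.38 -0.64  1.76  0.26  1.08  0.28]
```

```bash
python3 -m handwheel '{"xyz":[[0.03,0.01,0.005],[0.072,0.028,0.005],[0.072,0.028,0.005],[0.072,0.028,0.005],[0.072,0.028,0.005]],"angular":[[0,0,0],[0,0,0],[0,0,0],[0,0,0],[0,0,0]]}' 0.15 >/dev/null;  python3 go.py .5715 .105 .072 35
python3 - <<'E'
from h import *
# clip b check: project expected pixel sets & bright bar in top view is arm-hidden; use side view brightness at the lid edge
a=capture("side");cv2.imwrite("pics/s5.png",a)
b=cv2.imread("pics/side0.png")
th=np.radians(-103)
for n,X in(("pegb closed",[.551,.004,.131]),("pegb open",[.5875,.031,.131]),("pega closed",[.585,.2088,.131]),("pega open",[.557,.183,.131])):
    u,v=np.round(proj("side",X)).astype(int);print(n,u,v,"was",b[v-1:v+2,u-1:u+2].mean((0,1)).round(),"now",a[v-1:v+2,u-1:u+2].mean((0,1)).round())
E
```

```text
t 13.4 pos [0.5707 0.1037 0.1486] shift [0.0006 0.0015 0.0766] ang [-0.001  0.001 -0.013] F [ 0.4 -0.7  0.1] w 0.85 q [ 0.3   0.38 -0.66  1.79  0.26  1.06  0.14]
pegb closed 355 186 was [163. 173. 178.] now [172. 184. 189.]
pegb open 365 178 was [204. 218. 223.] now [173. 185. 191.]
pega closed 350 146 was [111. 123. 134.] now [38. 65. 93.]
pega open 343 151 was [ 53. 110. 167.] now [37. 37. 36.]
```

Peg b was gripped (12 mm) at its open position, at about 95°, so that clip is clear. Going down over the knob.

```bash
python3 -m handwheel '{"xyz":[[0.0006,0.001,0.03],[0.0006,0.001,0.05],[0.0006,0.001,0.065],[0.0006,0.001,0.077],[0.0006,0.001,0.077]],"angular":[[0,0,0],[0,0,0],[0,0,0],[0,0,0],[0,0,0]]}';python3 -m handwheel '{"xyz":[[0,0,0],[0,0,0],[0,0,0],[0,0,0],[0,0,0]],"angular":[[0,0,0],[0,0,0],[0,0,0],[0,0,0],[0,0,0]]}' 1 50; python3 go.py .5715 .105 .072 35
```

```text
t: 14.08
eef_pos: [0.57, 0.1066, 0.0708]
ee_rot: [0.465, 0.885, -0.001, -0.001]
force: [-0.2, 0.2, 0.3]
grip_width: 0.847
gripper_force: 0.0
t: 14.7
eef_pos: [0.572, 0.1074, 0.0731]
ee_rot: [0.465, 0.885, 0.001, 0.001]
force: [0.3, 0.7, 5.9]
grip_width: 0.356
gripper_force: 49.8
t 14.7 pos [0.572  0.1074 0.0731] shift [-0.0017 -0.0018  0.0011] ang [ 0.003  0.001 -0.009] F [0.3 0.7 5.9] w 0.356 q [ 0.26  0.48 -0.63  1.84  0.34  0.93  0.08]
```

```bash
python3 -m handwheel '{"xyz":[[0,0,0],[0,0,-0.001],[0,0,-0.002],[0,0,-0.003],[0,0,-0.004]],"angular":[[0,0,0],[0,0,0],[0,0,0],[0,0,0],[0,0,0]]}' 1 80;python3 -m handwheel '{"xyz":[[0,0,-0.001],[0,0,-0.002],[0,0,-0.003],[0,0,-0.004],[0,0,-0.005]],"angular":[[0,0,0],[0,0,0],[0,0,0],[0,0,0],[0,0,0]]}';python3 -m handwheel '{"xyz":[[0,0,-0.001],[0,0,-0.002],[0,0,-0.003],[0,0,-0.004],[0,0,-0.005]],"angular":[[0,0,0],[0,0,0],[0,0,0],[0,0,0],[0,0,0]]}'; python3 go.py .5715 .105 .097 35
```

```text
t: 15.32
eef_pos: [0.5692, 0.1065, 0.0741]
ee_rot: [0.465, 0.885, -0.001, -0.001]
force: [2.3, 1.3, -9.7]
grip_width: 0.343
gripper_force: 79.6
t: 15.95
eef_pos: [0.572, 0.1071, 0.0826]
ee_rot: [0.465, 0.885, 0.0, 0.001]
force: [0.8, 0.9, -0.9]
grip_width: 0.342
gripper_force: 81.2
t: 16.58
eef_pos: [0.5703, 0.1064, 0.0856]
ee_rot: [0.465, 0.885, -0.001, -0.0]
force: [-0.6, 0.0, -3.7]
grip_width: 0.339
gripper_force: 81.0
t 16.57 pos [0.5703 0.1064 0.0856] shift [-0.0018  0.0002 -0.0114] ang [-0.002  0.    -0.009] F [-0.6  0.  -3.7] w 0.339 q [ 0.26  0.46 -0.63  1.83  0.33  0.96  0.09]
```

```bash
python3 -m handwheel '{"xyz":[[0,0,-0.002],[0,0,-0.005],[0,0,-0.008],[0,0,-0.011],[0,0,-0.011]],"angular":[[0,0,0],[0,0,0],[0,0,0],[0,0,0],[0,0,0]]}'; python3 -m handwheel '{"xyz":[[0,0,0],[0,0,0]],"angular":[[0,0,0],[0,0,0]]}'
python3 - <<'E'
from h import *
s=get_state();m=R.from_quat(s["ee_rot"]).as_matrix();print("tilt deg",np.degrees(np.arccos(-m[2,2])))
a=capture("side");cv2.imwrite("pics/s6.png",a);b=cv2.imread("pics/side0.png")
# column profiles through pot's left/right side, before/after; V channel
for u in (338,341,364,367):
    print(u,"before",b[160:205,u].max(1).tolist());print(u,"after ",a[160:205,u].max(1).tolist())
E
```

```text
t: 17.2
eef_pos: [0.5711, 0.1069, 0.0973]
ee_rot: [0.465, 0.885, 0.0, 0.0]
force: [0.4, -0.4, -3.1]
grip_width: 0.341
gripper_force: 81.0
t: 17.45
eef_pos: [0.5706, 0.1068, 0.0967]
ee_rot: [0.465, 0.885, -0.0, -0.0]
force: [0.4, -0.1, -3.7]
grip_width: 0.342
gripper_force: 81.0
tilt deg 0.016054820425407672
338 before [177, 176, 176, 177, 179, 179, 182, 182, 180, 188, 209, 221, 223, 224, 224, 224, 224, 224, 224, 225, 225, 224, 200, 146, 156, 165, 134, 116, 120, 119, 119, 119, 119, 119, 118, 118, 117, 117, 118, 117, 116, 110, 100, 85, 105]
338 after  [189, 189, 189, 199, 218, 229, 232, 233, 233, 233, 232, 232, 233, 233, 233, 234, 233, 214, 156, 121, 117, 114, 106, 137, 159, 162, 143, 125, 128, 128, 128, 128, 129, 126, 127, 127, 124, 125, 124, 125, 124, 118, 107, 91, 111]
341 before [180, 179, 178, 179, 178, 179, 179, 189, 214, 224, 224, 224, 223, 224, 224, 225, 225, 224, 224, 224, 224, 224, 224, 222, 213, 162, 151, 162, 131, 112, 112, 113, 114, 114, 113, 112, 113, 113, 124, 172, 193, 159, 110, 96, 96]
341 after  [135, 146, 208, 230, 233, 232, 232, 232, 232, 233, 233, 233, 233, 232, 23
[... 381 characters left out ...]
 55]
364 after  [174, 173, 176, 211, 227, 230, 189, 121, 121, 123, 123, 123, 123, 122, 121, 120, 120, 115, 106, 102, 103, 102, 104, 103, 104, 105, 104, 104, 104, 101, 99, 108, 116, 116, 117, 116, 116, 116, 116, 115, 117, 116, 111, 86, 59]
367 before [181, 179, 178, 178, 177, 174, 175, 174, 173, 174, 193, 218, 225, 223, 222, 222, 222, 222, 223, 223, 223, 224, 220, 179, 122, 108, 106, 105, 104, 106, 107, 106, 106, 106, 105, 104, 104, 105, 104, 100, 87, 68, 54, 63, 81]
367 after  [194, 193, 191, 191, 192, 167, 133, 122, 121, 121, 121, 120, 120, 121, 122, 122, 123, 123, 120, 113, 110, 109, 110, 96, 97, 114, 115, 113, 112, 113, 113, 114, 113, 115, 113, 113, 112, 112, 112, 107, 94, 73, 58, 66, 86]
```

Run:
```python
from h import *
a=cv2.imread("pics/s6.png");b=cv2.imread("pics/side0.png")
c=np.array([.5705,.105])
# lid white-top far/near edge rows in columns 335..343: half-level crossings
def edges(im,u):
    p=im[155:200,u].max(1).astype(float);m=np.where(p>p.max()-12)[0];i,j=m[0],m[-1]
    th=p.max()-25
    return 155+i-(p[i]-th)/(p[i]-p[i-1]),155+j+(p[j]-th)/(p[j]-p[j+1])
for u in range(335,343): print(u,np.round(edges(b,u),1),np.round(edges(a,u),1))
for dy in(-.05,0,.05):print("expected shift 25mm",proj("side",[.53,.105+dy,.108])-proj("side",[.53,.105+dy,.083]))
```

```text
335 [172.8 178.6] [166.5 183.5]
336 [171.6 180.1] [165.  175.3]
337 [169.6 181.5] [164.1 177. ]
338 [169.2 182. ] [163.2 177.3]
339 [168.2 182.8] [162.6 178. ]
340 [167.9 183.5] [162.5 178.4]
341 [167.4 185.4] [162.  179.2]
342 [166.8 184.6] [161.6 179.4]
expected shift 25mm [ 0.20317206 -6.08060029]
expected shift 25mm [ 0.15087738 -6.0388353 ]
expected shift 25mm [ 0.10386095 -5.99254197]
```

The lid measures about 23–25 mm up and level. I'll raise it 1 mm and hand in.

```bash
python3 -m handwheel '{"xyz":[[0,0,-0.001],[0,0,-0.001],[0,0,-0.001]],"angular":[[0,0,0],[0,0,0],[0,0,0]]}'; python3 -c "
from rig import *
print(hand_in())"
```

```text
t: 17.88
eef_pos: [0.5708, 0.1069, 0.0979]
ee_rot: [0.465, 0.885, 0.0, 0.0]
force: [-0.1, 0.5, -3.9]
grip_width: 0.343
gripper_force: 81.0
the job is handed in; nothing more can be done
None
```

Job handed in at about 18 s: both clips are swung clear, the seal is released, and the lid is gripped by its knob, level and centred about 25 mm above the rim (clip b confirmed by feel only, not seen).

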